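# Set the portion counter and stand it by its pan

## Task

Take the portion counter out of the spice caddy, stand it on the chopping board and let go, then press its button until the window shows five dots. Then take it by its two ends and stand it, without dropping it, in the middle of the bay between the steel pan and the upright plate, in line with the bay. Keep it upright throughout and leave other things where they are.

Things in the scene. Friction and masses are not known exactly. Their poses are not given: they have to be found in the camera images.
- counter: the portion counter, loose: a black upright box about 0.35 kg, 62 mm (its x) by 44 mm (its y) and 50 mm tall, with a round aluminium button cap standing 13 mm out of the top at its +x end and an aluminium-framed window in the top at its -x end. Origin at the centre of its underside, z up. All four side walls are plain, flat and upright, so it can be gripped across the 44 mm or across the 62 mm
- counter_center (a point): centre of the counter's box, 25 mm above its underside; same axes as the counter
- button_top (a point): centre of the top face of the counter's button cap (20 mm across), 17 mm from the box's centre towards its +x and 63 mm above its underside when not pressed; moves down with the cap
- button (a joint): travel of the button, 0 up to 0.011 m fully down; it springs back by itself. It needs about 1.5 N to start, about 4 N at most on the way and 3 N to stay fully down. Each full stroke (fully down, then let up fully) clicks the drum on by exactly one face, on the way down (at about 9 to 11 mm); a half stroke falls back
- drum (a joint): angle of the counter's drum inside the window, rad: 0 shows one dot, 1.047 two, 2.094 three, 3.142 four, 4.189 five, 5.236 six, 6.283 one again. It starts at one, two or three dots, clicks into place by itself, only goes forward, and only the button turns it
- window (a point): centre of the window (20 x 25 mm) in the counter's top, level with the top of the box: the face of the white drum seen here from above carries 1 to 6 black dots, set out as on a die
- five_dots (a point): centre of the five-dot face on the drum (17.5 mm from the drum's axle); when five shows in the window this point is uppermost, 19.5 mm above counter_center
- caddy: fixed sheet-metal spice caddy 190 mm (x) by 56 mm (y), floor 3 mm thick, with two upright plates 40 mm tall and 76 mm apart across its length and a dark 56 mm tall round tin beyond each plate. The counter starts standing between the plates, its x along the caddy's x within 0.05 rad, so there it can be gripped only across its 44 mm; its y sides are open. Origin at the centre of the underside
- board_top (a point): centre of the top face of the fixed white chopping board, 200 mm (x) by 160 mm (y), top 12 mm above the worktop. The squash block lies at its +x +y corner, about 80 mm and 55 mm from here
- bay_center (a point): middle of the bay's floor, 3 mm above the worktop: the bay is the straight 58 mm wide lane, running along this frame's x, between the rim of a fixed steel food pan (on its +y side, 176 x 108 mm, rim 65 mm high) and a fixed upright aluminium plate (on its -y side, 150 mm long, top 53 mm high). Its floor is 184 mm long and both ends are open, so a thing in it can be held only by its two ends
- oil_bottle: green glass oil bottle, 60 mm across, 200 mm tall, at the far side; leave alone. Origin at the centre of its underside
- jug: clear plastic jug, 100 mm across, 130 mm tall; leave alone. Origin at the centre of its underside
- bowl: small steel bowl, 120 mm across, 50 mm tall; leave alone. Origin at the centre of its underside
- spoon: steel spoon lying flat near the robot; leave alone. Origin at the middle of its length
- spatula: spatula lying flat near the robot; leave alone. Origin at the middle of its length
- salt_jar: glass jar, 52 mm across, 70 mm tall; leave alone. Origin at the centre of its underside
- squash: orange squash block, 30 x 22 x 20 mm, lying on the far left corner of the chopping board; leave alone. Origin at the centre of its underside
Not all that is in view belongs to the job. What is shaped like the counter but green or orange is not meant.

How it is judged (in metres and radians):
On the way, in this order (a step that is already met when the one before it is completed fails the run):
1. the counter stands upright on the board, let go (x of counter_center in the frame of board_top between -0.085 and 0.085 m and y of counter_center in the frame of board_top between -0.065 and 0.065 m and z of counter_center in the frame of board_top between 0.021 and 0.029 m and angle between counter_center's own z axis and vertical below 0.06 rad and linear speed of counter below 0.02 m/s and contact force between the fingers and counter below 0.1 N), for 0.2 s.
2. still on the board, the window shows five dots and the button is up (x of counter_center in the frame of board_top between -0.085 and 0.085 m and y of counter_center in the frame of board_top between -0.065 and 0.065 m and z of counter_center in the frame of board_top between 0.021 and 0.029 m and z of five_dots in the frame of counter_center above 0.0185 m and value of joint button below 0.003 m and angle between counter_center's own z axis and vertical below 0.06 rad and linear speed of counter below 0.02 m/s), for 0.2 s.
At the end, for the whole second after the job is handed in: The counter stands released and still on the bay floor: centre within 30 mm of the middle along the bay and 12 mm across, in line within 0.2 rad (either way round), upright within 0.06 rad, five dots in the window (within 17 degrees), button up (x of counter_center in the frame of bay_center between -0.03 and 0.03 m and y of counter_center in the frame of bay_center between -0.012 and 0.012 m and z of counter_center in the frame of bay_center between 0.021 and 0.029 m and angle between the x axis of counter_center and the x axis of bay_center, either way round below 0.2 rad and z of five_dots in the frame of counter_center above 0.0185 m and value of joint button below 0.003 m and angle between counter_center's own z axis and vertical below 0.06 rad and linear speed of counter below 0.02 m/s and contact force between the fingers and counter below 0.1 N and angular speed of counter below 0.1 rad/s); the robot touches nothing.
It fails at once if a bystander is moved more than 40 mm (distance of any of oil_bottle, jug, bowl, spoon, spatula, salt_jar, squash from where it was at the start of the episode above 0.04 m).
It fails at once if the counter is tipped over by more than 0.5 rad (angle between counter_center's own z axis and vertical above 0.5 rad).
It fails at once if the counter is dropped into the bay (faster than 0.6 m/s within 30 mm above its floor) (x of counter_center in the frame of bay_center between -0.06 and 0.06 m and y of counter_center in the frame of bay_center between -0.03 and 0.03 m and z of counter_center in the frame of bay_center between 0.02 and 0.055 m and linear speed of counter above 0.6 m/s).
It also fails if it takes over 69 s, if anything falls off the work surface, if the arm or the gripper's body presses on something with over 40 N, if the wrist force passes 120 N, or if a joint passes its speed limit or range.

## Robot

A 7-joint arm with a two-finger parallel gripper is mounted at the origin on the work surface. World frame = base frame: x ahead of the robot, y to its left, z up, the work surface at z = 0. Lengths are in m, angles in degrees, forces in N, time in s.
With the tool pointing down it reaches from about 0.425 to 0.875 m from the base axis. Payload 4.7 kg.
Tool frame: the origin (TCP) lies midway between the tips of the shut fingers; the grasp point (between the pads) lies 19 mm behind it (env.grip_depth is the distance from the TCP to the grasp point, in m); z points along the fingers, y is the line along which they close (so a half turn about z gives the same grasp; the last joint's range is limited). The gripper opens to 87 mm and grips with 3 to 60 N. Pads are 19 mm wide; open, the fingers measure 117 mm over their backs; the gripper's body (75 mm by 190 mm) begins 51 mm behind the grasp point.
Start: joints at [-75.911, 18.392, -4.016, 83.108, 1.295, 78.541, -3.26], TCP at [0.149, 0.633, 0.223] pointing down, gripper open.
Joint ranges: [-163.93, 163.93], [-17.29, 119.83], [-79.2, 71.16], [3.27, 140.29], [-89.18, 269.18], [5.43, 117.66], [-154.24, 154.24]. Speed limits (degrees/s): [147.25, 147.25, 180, 180, 180, 180, 180].

## Interface

Orientations are given as [roll, pitch, yaw] about the fixed x, y, z axes, in that order (R = Rz(yaw) Ry(pitch) Rx(roll)).
In Python, from cell import get_obs, optics, env, nets gives the robot as it stands.
- The arm moves only by the shell command python3 -m creep 'ROWS' [FORCE]. ROWS is JSON, a list of rows, each an object of numbers: "wx", "wy", "wz": the turn, a rotation vector about the tool's x, y, z in degrees; "tx", "ty", "tz": the shift along the tool's x, y, z in mm; "gripper": the opening, from -1 (shut) to 1 (fully open). A call has 1 to 5 rows; each row is the pose to reach, as a shift and turn from the pose commanded when the call began, along the tool's axes at that moment; what a row does not reach only later rows make up. A row lasts 1/12 s, in which the tool goes at most 41.7 mm and 7.16 degrees, less where a joint would pass 70% of its speed; a pose out of reach is approached as far as the arm can. A call with a gripper value outside its range is refused whole. The fingers move at their own pace and stop on an object; FORCE is the grip in N (left out, the last holds). Time passes only in rows, so rows that repeat a pose let the fingers close. It gives the time, the measured TCP pose, the force, the opening and the grip force at its end, in the units of the state.
- get_obs(): the state, without advancing time (a new reading comes with each control period).
- optics.read_camera(name): name is "scene" or "top" or "wrist"; returns (picture, depth): 480x640x3 uint8, red, green, blue; 480x640 float32, m along the optical axis (not along the pixel's ray), 0 where there is no reading.
- optics.camera_info(name): a dict with "fovy" (degrees; the focal length in pixels is half the picture's height over the tangent of half this angle, whatever the lens; pixels are square), "cx", "cy" (the principal point, pixels), "R" (3x3) and "t" (3): a world point X has camera coordinates R X + t; the wrist camera has in their place "tool_from_camera" (4x4, takes a point from camera to tool coordinates, whose origin is the TCP and whose axes are the flange's). Camera axes: x right, y down, z forward; pixel columns grow to the right and rows downward; lengths in m; the calibration is good to about 2 mm. A picture is of the moment at which its call begins: read the wrist's pose just before it. camera_info takes no time and is no camera call.
- env.sign_off(): hands the job in; it is judged then, once.
Trained networks look in the newest picture that a camera, given by its name, has taken for a name from the list of things; names that differ only in an ending like _2 or _b are one class to them, and where a whole thing is asked for, a point or a joint stands for the part that bears it (a point fixed in the world has none). Each returns a list of dicts, best first, with "confidence" (0 to 1); they miss things now and then, are a little off and sometimes report something else, mostly with a low value. They report only what shows in the picture. A call takes as long as a camera call. They do not tell look-alikes from the thing itself.
- nets.look_for(query, camera): "point" ([x, y, z] in m, in world coordinates, good to about 4 mm: the middle of the surface that is visible of it).
- nets.place_of(query, camera): "point" ([x, y, z] in m, in world coordinates, good to about 4 mm: a listed point, or the origin of a listed thing).
The state is a dict: "time_s": time; "qpos": joint angles; "joint_velocities": joint speeds; "effort": joint torques, N m; "tool_pos": TCP position; "tool_rot": TCP orientation; "force": force on the tool from outside, world axes, zero at the start; "wrist_torque": the same for the moment, N m; "grip_width": finger opening in m; "grasp_force": force on a finger pad.
Only numpy, scipy, OpenCV 4.12 (cv2) and the standard library are available. Lean on these libraries where they do the work, as an engineer would, in place of code of your own. Each camera call takes 0.05 s, during which the arm holds its last target. There are 200 camera calls.

## Working session

There is one attempt and no reset: what is moved stays moved. The work goes in short steps, Python scripts to look and compute and a shell command to move; the robot and the scene stay as the last step left them, time stands still between calls to the robot, and variables do not carry over. Pictures are saved under pics/ and viewed, at most 11 in all, crops included, and the job is handed in when it is done.

```bash
mkdir -p pics; cat > h.py <<'E'
import numpy as np, cv2
from scipy.spatial.transform import Rotation as Ro
from cell import get_obs, optics, env, nets
def Rt(o): return Ro.from_euler('xyz',o['tool_rot'],degrees=True).as_matrix()
def cam(name):
    o=get_obs(); p,d=optics.read_camera(name); i=optics.camera_info(name)
    f=240/np.tan(np.radians(i['fovy'])/2)
    if name=='wrist':
        T=np.eye(4);T[:3,:3]=Rt(o);T[:3,3]=o['tool_pos'];T=T@np.array(i['tool_from_camera'])
    else:
        T=np.eye(4);T[:3,:3]=np.array(i['R']).T;T[:3,3]=-np.array(i['R']).T@np.array(i['t'])
    v,u=np.mgrid[:480,:640]
    P=np.stack([(u-i['cx'])/f*d,(v-i['cy'])/f*d,d],-1)@T[:3,:3].T+T[:3,3]
    return p,d,P
def save(n,p): cv2.imwrite('pics/'+n,cv2.cvtColor(p,cv2.COLOR_RGB2BGR))
def rel(target,yaw=None):
    "tool-frame shift mm to TCP target, and current rot"
    o=get_obs(); return np.round(Rt(o).T@(np.array(target)-o['tool_pos'])*1000,1)
E
python3 - <<'E'
from h import *
o=get_obs(); print({k:np.round(v,3) for k,v in o.items()}, env.grip_depth)
for c in ('top','scene'):
    p,d,P=cam(c); save(c+'0.png',p)
    for q in ('counter','caddy','board_top','bay_center','button_top','squash'):
        print(c,q,[(np.round(r['point'],3).tolist(),round(r['confidence'],2)) for r in nets.place_of(q,c)][:3])
E
```

```text
{'time_s': np.float64(0.0), 'qpos': array([-75.91 ,  18.44 ,  -4.016,  83.175,   1.296,  78.54 ,  -3.261]), 'joint_velocities': array([-0.092, -0.042, -0.01 ,  0.01 ,  0.053, -0.025,  0.018]), 'effort': array([ 1.0000e-03, -4.9129e+01, -4.0400e-01, -3.1253e+01, -6.4000e-02,
        4.4000e-02,  0.0000e+00]), 'tool_pos': array([0.149, 0.632, 0.221]), 'tool_rot': array([-1.79889e+02,  7.00000e-03,  1.66719e+02]), 'force': array([-0.45 , -0.977, -0.011]), 'wrist_torque': array([ 0.043, -0.04 ,  0.056]), 'grasp_force': np.float64(0.0), 'grip_width': np.float64(0.087)} 0.0187
top counter [([0.489, -0.344, 0.004], 0.9), ([0.511, -0.22, -0.001], 0.83)]
top caddy [([0.489, -0.341, 0.0], 0.82)]
top board_top [([0.484, 0.042, 0.013], 0.9), ([0.778, -0.216, 0.001], 0.37)]
top bay_center [([0.511, 0.29, 0.003], 0.64)]
top button_top [([0.509, -0.348, 0.062], 0.63), ([0.504, -0.454, 0.063], 0.58), ([0.524, -0.232, 0.063], 0.57)]
top squash [([0.58, 0.058, 0.015], 0.6)]
scene counter [([0.49, -0.344, 0.002], 0.88), ([0.525, -0.46, -0.001], 0.72), ([0.511, -0.225, 0.0], 0.71)]
scene caddy [([0.491, -0.342, -0.002], 0.7)]
scene board_top [([0.486, 0.038, 0.01], 0.75), ([0.49, -0.345, 0.025], 0.22)]
scene bay_center [([0.507, 0.289, 0.001], 0.89)]
scene button_top [([0.297, 0.229, 0.004], 0.67), ([0.464, -0.345, 0.018], 0.64), ([0.509, -0.348, 0.065], 0.58)]
scene squash [([0.578, 0.064, 0.011], 0.75)]
```

View pics/top0.png

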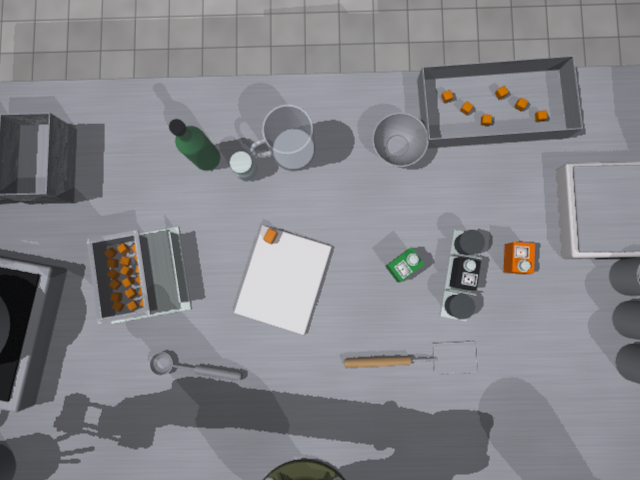

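View pics/scene0.png

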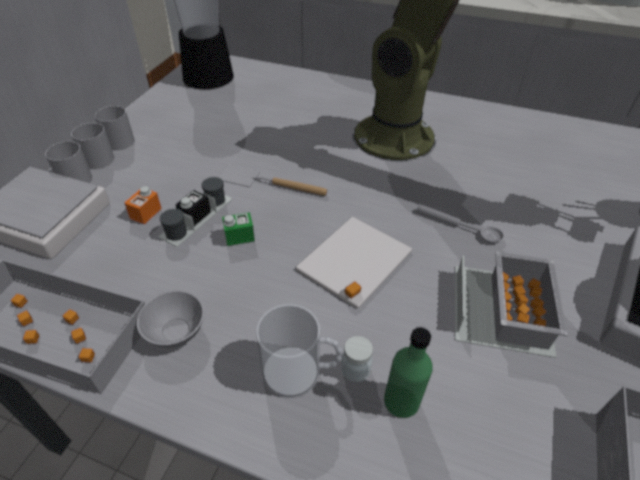

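The top view shows the black counter in the caddy at about (465,275), with its button end up at (469,265). The green look-alike is at (404,265) and the orange one at (520,258). The board is at (284,280), and the bay is the lane at (165,275) between the carrot pan and the plate at (180,270). The scene view agrees. Next I'll measure poses from depth.

```bash
cat > m.py <<'E'
from h import *
p,d,P=cam('top')
def rect(m,n):
    X=P[m][:,:2].astype(np.float32); (c,s,a)=cv2.minAreaRect(X); b=cv2.boxPoints((c,s,a))
    print(n,m.sum(),'c',np.round(c,4),'size',np.round(s,3),'ang',round(a,1),'z',np.round(np.median(P[m][:,2]),4))
def near(c,r): return (np.hypot(P[...,0]-c[0],P[...,1]-c[1])<r)&(d>0)
z=P[...,2]
w=p.min(-1)>150
rect(near((.486,.04),.14)&(z>.006)&(z<.017),'board')
rect(near((.489,-.344),.042)&(z>.042)&(z<.056),'counter box')
rect(near((.489,-.344),.042)&(z>.058)&(z<.07),'button')
rect(near((.489,-.344),.115)&(z>.051)&(z<.062)&~near((.489,-.344),.05),'tins')
b=near((.51,.29),.1)
rect(b&(z>.045)&(z<.06)&(P[...,1]<.285),'plate')
rect(near((.51,.35),.13)&(z>.06)&(z<.071),'pan rim')
rect(b&(z>-.002)&(z<.008)&(abs(P[...,1]-.29)<.025),'floor')
E
python3 m.py; python3 -c "
from h import *
print('to above bay',rel([.5,.29,.25]),'board',rel([.49,.04,.25]),'caddy',rel([.489,-.344,.25]))"
```

```text
board 6700 c [0.4959 0.0475] size [0.186 0.214] ang 71.2 z 0.0122
counter box 608 c [ 0.4877 -0.3454] size [0.045 0.081] ang 78.0 z 0.0524
button 85 c [ 0.4911 -0.3499] size [0.026 0.049] ang 81.5 z 0.0658
tins 1068 c [ 0.509  -0.3449] size [0.167 0.2  ] ang 38.1 z 0.0561
plate 195 c [0.5155 0.2582] size [0.149 0.005] ang 9.6 z 0.052
pan rim 1412 c [0.4971 0.37  ] size [0.176 0.111] ang 9.4 z 0.0648
floor 1643 c [0.5101 0.29  ] size [0.198 0.05 ] ang 0.0 z 0.003
to above bay [-420.  -252.9  -27.4] board [-467.7 -498.5  -27.4] caddy [-554.9 -872.5  -27.5]
```

```bash
for i in 1 2 3; do python3 -m creep '[{"tx":-28,"ty":-17,"tz":-2},{"tx":-56,"ty":-34,"tz":-4},{"tx":-84,"ty":-51,"tz":-6},{"tx":-112,"ty":-68,"tz":-8},{"tx":-140,"ty":-84,"tz":-9}]'; done
for i in 1 2; do python3 -m creep '[{"tx":-5,"ty":-25},{"tx":-10,"ty":-50},{"tx":-15,"ty":-75},{"tx":-20,"ty":-100},{"tx":-24,"ty":-123}]'; done
for i in 1 2; do python3 -m creep '[{"tx":-9,"ty":-37},{"tx":-18,"ty":-74},{"tx":-26,"ty":-112},{"tx":-35,"ty":-150},{"tx":-44,"ty":-187}]'; done
python3 - <<'E'
from h import *
p,d,P=cam('wrist'); save('w1.png',p); o=get_obs(); print(o['qpos'],o['tool_pos'],o['tool_rot'],o['time_s'])
print(nets.place_of('counter','wrist')[:2],nets.place_of('button_top','wrist')[:3])
E
```

```text
[-75.91101681  18.39030983  -4.01723399  83.10704209   1.29396619
  78.5400814   -3.26077283] [0.14934053 0.63264263 0.22260945] [1.79992355e+02 1.31024453e-03 1.66719899e+02] 0.8
[] []validation failed for argument at $[0]...
validation failed for argument at $[0]...
validation failed for argument at $[0]...
validation failed for argument at $[0]...
validation failed for argument at $[0]...
validation failed for argument at $[0]...
validation failed for argument at $[0]...
```

View pics/w1.png

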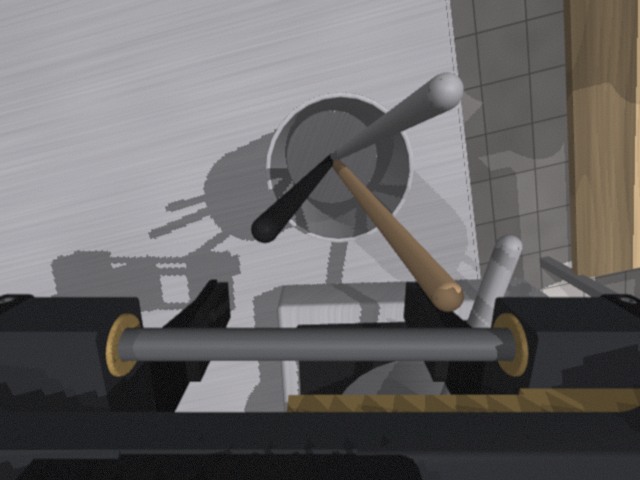

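The wrist view shows the arm still at its start pose: the rows were refused. A utensil crock sits in the middle of the picture at (340,165), with handles sticking up. I'll check the row format and where the crock is.

```bash
python3 -m creep '[{"wx":0,"wy":0,"wz":0,"tx":0,"ty":0,"tz":-20,"gripper":1}]'
python3 - <<'E'
from h import *
p,d,P=cam('wrist'); print(np.round(optics.camera_info('wrist')['tool_from_camera'],3))
for v,u in ((160,340),(90,445),(290,450),(230,265),(240,510)): print((u,v),np.round(P[v,u],3))
E
```

```text
time_s: 0.98
tool_pos: [0.1489, 0.6304, 0.2384]
tool_rot: [-179.6, 0.0, 166.7]
force: [0.9, -0.1, -0.2]
grip_width: 0.0871
grasp_force: 0.0
[[-0.001 -0.957 -0.29   0.08 ]
 [ 1.    -0.001 -0.002 -0.   ]
 [ 0.001 -0.29   0.957 -0.162]
 [ 0.     0.     0.     1.   ]]
(340, 160) [0.1   0.662 0.059]
(445, 90) [0.068 0.683 0.302]
(450, 290) [0.26  0.748 0.049]
(265, 230) [ 0.162  0.563 -0.001]
(510, 240) [0.168 0.758 0.169]
```

```bash
python3 - <<'E'
from h import *
p,d,P=cam('wrist'); o=get_obs(); save('w2.png',p)
m=(p[...,0].astype(int)-p[...,2]>35)&(d>0)
m[:, 540:]=0; m[330:]=0
for v in range(150,330,20):
    us=np.where(m[v])[0]
    if len(us): u=int(np.median(us)); print((u,v),np.round(P[v,u],3), 'tool mm',np.round(Rt(o).T@(P[v,u]-o['tool_pos'])*1000))
for c in ('scene','top'):
    p,d,P=cam(c); m=(np.hypot(P[...,0]-.1,P[...,1]-.67)<.25)&(P[...,2]>.11)&(d>0); print(c,m.sum(),P[m].min(0) if m.any() else '', P[m].max(0) if m.any() else '')
E
```

```text
(344, 170) [0.105 0.666 0.109] tool mm [ 50.  21. 137.]
(361, 190) [0.113 0.671 0.176] tool mm [44. 27. 70.]
(380, 210) [0.118 0.675 0.22 ] tool mm [40. 32. 26.]
(397, 230) [0.121 0.677 0.249] tool mm [37. 35. -4.]
(415, 250) [0.124 0.679 0.272] tool mm [ 35.  38. -27.]
(427, 270) [0.128 0.679 0.285] tool mm [ 32.  39. -39.]
scene 0  
top 0
```

View pics/w2.png

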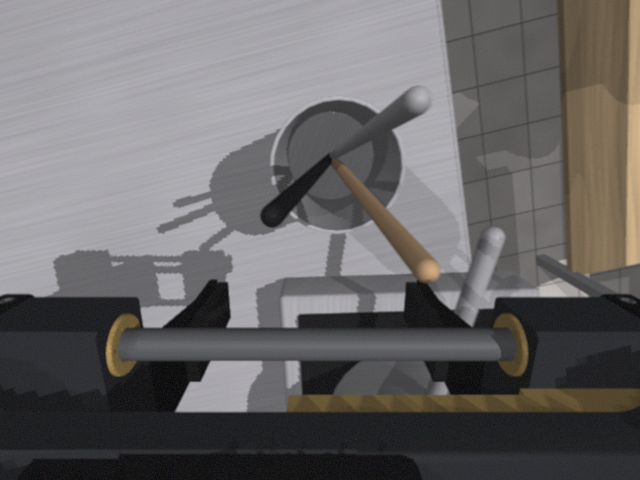

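The wrist view still shows the crock, now at (335,165), with the wooden handle's tip at (428,270). Another handle runs from (490,240) to (440,388). I'll check how high that one reaches before moving that way.

```bash
python3 - <<'E'
from h import *
p,d,P=cam('wrist'); o=get_obs()
for u,v in ((490,240),(478,280),(468,310),(439,388),(380,380),(330,350),(300,300)): print((u,v),np.round(P[v,u],3),'tool',np.round(Rt(o).T@(P[v,u]-o['tool_pos'])*1000))
E
```

```text
(490, 240) [0.169 0.752 0.166] tool [  8. 121.  76.]
(478, 280) [0.198 0.741 0.164] tool [-23. 117.  78.]
(468, 310) [0.221 0.732 0.164] tool [-47. 113.  78.]
(439, 388) [0.29  0.703 0.158] tool [-121.  100.   84.]
(380, 380) [0.311 0.658 0.109] tool [-152.   62.  133.]
(330, 350) [0.12  0.643 0.331] tool [ 31.   3. -89.]
(300, 300) [0.233 0.595 0.059] tool [-90. -18. 183.]
```

That handle stays below z = 0.17 and the TCP is at 0.238, so the way is clear.

```bash
for i in 1 2 3; do python3 -m creep '[{"wx":0,"wy":0,"wz":0,"tx":-28,"ty":-17,"tz":-1,"gripper":1},{"wx":0,"wy":0,"wz":0,"tx":-56,"ty":-34,"tz":-2,"gripper":1},{"wx":0,"wy":0,"wz":0,"tx":-84,"ty":-51,"tz":-3,"gripper":1},{"wx":0,"wy":0,"wz":0,"tx":-112,"ty":-68,"tz":-3,"gripper":1},{"wx":0,"wy":0,"wz":0,"tx":-140,"ty":-84,"tz":-3,"gripper":1}]' | sed -n 1,4p; done
for i in 1 2; do python3 -m creep '[{"wx":0,"wy":0,"wz":0,"tx":-5,"ty":-25,"tz":0,"gripper":1},{"wx":0,"wy":0,"wz":0,"tx":-10,"ty":-50,"tz":0,"gripper":1},{"wx":0,"wy":0,"wz":0,"tx":-15,"ty":-75,"tz":0,"gripper":1},{"wx":0,"wy":0,"wz":0,"tx":-20,"ty":-100,"tz":0,"gripper":1},{"wx":0,"wy":0,"wz":0,"tx":-24,"ty":-123,"tz":0,"gripper":1}]'| sed -n 1,4p; done
for i in 1 2; do python3 -m creep '[{"wx":0,"wy":0,"wz":0,"tx":-9,"ty":-37,"tz":0,"gripper":1},{"wx":0,"wy":0,"wz":0,"tx":-18,"ty":-74,"tz":0,"gripper":1},{"wx":0,"wy":0,"wz":0,"tx":-26,"ty":-112,"tz":0,"gripper":1},{"wx":0,"wy":0,"wz":0,"tx":-35,"ty":-150,"tz":0,"gripper":1},{"wx":0,"wy":0,"wz":0,"tx":-44,"ty":-187,"tz":0,"gripper":1}]'| sed -n 1,4p; done
cat > look.py <<'E'
from h import *
import sys
from scipy.optimize import minimize
p,d,P=cam('wrist'); save(sys.argv[1],p); o=get_obs()
z0=float(sys.argv[2]); c0=np.array([float(sys.argv[3]),float(sys.argv[4])])   # underside height, rough centre
z=P[...,2]-z0; n=(np.hypot(P[...,0]-c0[0],P[...,1]-c0[1])<.045)&(d>0)
box=n&(z>.043)&(z<.056); but=n&(z>.0585)&(z<.07)
(c,s,a)=cv2.minAreaRect(P[box|but][:,:2].astype(np.float32))
b=P[but].mean(0); print('rect c',np.round(c,4),np.round(s,4),a,'button',np.round(b,4),'ztop',np.median(P[box][:,2]),'n',box.sum(),but.sum())
v=b[:2]-np.array(c); print('yaw from button',np.degrees(np.arctan2(v[1],v[0])))
print('TCP',np.round(o['tool_pos'],4),np.round(o['tool_rot'],1),'q',np.round(o['qpos'],0),'t',o['time_s'])
print('shift to centre',rel([c[0],c[1],z0+.015]),'to button',rel([b[0],b[1],z0+.063]))
E
python3 look.py w3.png 0.003 .489 -.344
```

```text
time_s: 1.65
tool_pos: [0.267, 0.517, 0.2446]
tool_rot: [-179.9, -0.0, 166.7]
force: [0.2, 0.8, -0.5]
time_s: 2.07
tool_pos: [0.384, 0.4031, 0.2478]
tool_rot: [-180.0, -0.0, 166.7]
force: [0.8, -0.2, 0.1]
time_s: 2.48
tool_pos: [0.5009, 0.2892, 0.2508]
tool_rot: [-180.0, -0.0, 166.7]
force: [1.1, 0.8, -0.2]
time_s: 2.9
tool_pos: [0.4949, 0.1637, 0.2506]
tool_rot: [-179.9, -0.0, 166.7]
force: [0.2, 0.5, 0.5]
time_s: 3.32
tool_pos: [0.4899, 0.0387, 0.2508]
tool_rot: [-180.0, -0.0, 166.7]
force: [-0.0, 0.1, -0.3]
time_s: 3.73
tool_pos: [0.4895, -0.1535, 0.251]
tool_rot: [180.0, -0.0, 166.7]
force: [1.8, -0.8, -0.5]
time_s: 4.15
tool_pos: [0.4896, -0.3454, 0.2509]
tool_rot: [180.0, -0.0, 166.7]
force: [0.3, -0.6, 0.0]
rect c [ 0.4886 -0.3454] [0.0441 0.0897] 78.71284484863281 button [ 0.5062 -0.3488  0.0656] ztop 0.052998796282619415 n 2230 295
yaw from button -11.081727385537826
TCP [ 0.4866 -0.3544  0.2505] [-179.5   -0.   166.2] q [ -7.  15.  48.  90. -11.  80. 119.] t 4.2
shift to centre [1.000e-01 1.120e+01 2.324e+02] to button [-17.8  11.6 184.4]
```

View pics/w3.png

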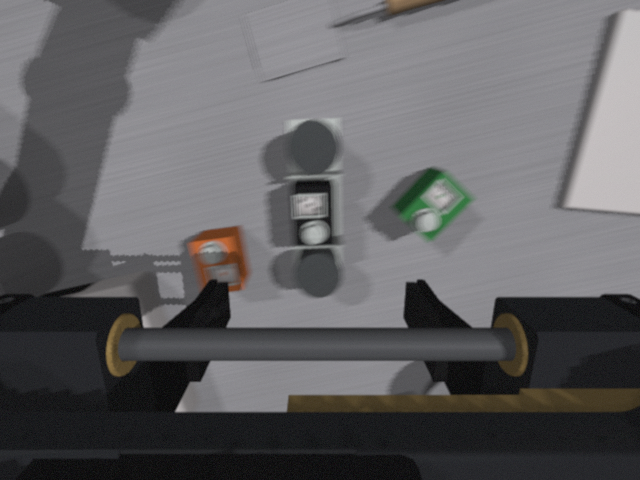

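The wrist view shows the black counter at (312,212) between the two tins, with its window above the button at (314,232). It is already nearly aligned with the fingers. I'll let the arm settle, turn 2° and go down.

```bash
python3 -m creep '[{"wx":0,"wy":0,"wz":-2,"tx":0,"ty":0,"tz":40,"gripper":1},{"wx":0,"wy":0,"wz":-2,"tx":0,"ty":0,"tz":80,"gripper":1},{"wx":0,"wy":0,"wz":-2,"tx":0,"ty":0,"tz":110,"gripper":1},{"wx":0,"wy":0,"wz":-2,"tx":0,"ty":0,"tz":110,"gripper":1},{"wx":0,"wy":0,"wz":-2,"tx":0,"ty":0,"tz":110,"gripper":1}]'; python3 look.py w4.png 0.003 .489 -.3455
```

```text
time_s: 4.62
tool_pos: [0.489, -0.3428, 0.1401]
tool_rot: [180.0, -0.2, 168.7]
force: [-0.1, 0.4, 0.8]
grip_width: 0.0871
grasp_force: 0.0
rect c [ 0.4891 -0.3452] [0.044  0.0898] 78.38253021240234 button [ 0.506  -0.3487  0.0657] ztop 0.05301876562749713 n 4402 573
yaw from button -11.664486175558023
TCP [ 0.4904 -0.3439  0.1423] [-180.     0.   168.7] q [ -5.  19.  46.  98. -14.  69. 123.] t 4.6667
shift to centre [  1.   -1.4 124.3] to button [-16.3  -1.5  76.3]
```

```bash
python3 -m creep '[{"wx":0,"wy":0,"wz":0,"tx":1,"ty":-1,"tz":35,"gripper":1},{"wx":0,"wy":0,"wz":0,"tx":1,"ty":-1,"tz":70,"gripper":1},{"wx":0,"wy":0,"wz":0,"tx":1,"ty":-1,"tz":100,"gripper":1},{"wx":0,"wy":0,"wz":0,"tx":1,"ty":-1,"tz":118,"gripper":1},{"wx":0,"wy":0,"wz":0,"tx":1,"ty":-1,"tz":125,"gripper":1}]'
for i in 1 2; do python3 -m creep '[{"wx":0,"wy":0,"wz":0,"tx":0,"ty":0,"tz":0,"gripper":0.2},{"wx":0,"wy":0,"wz":0,"tx":0,"ty":0,"tz":0,"gripper":-0.2},{"wx":0,"wy":0,"wz":0,"tx":0,"ty":0,"tz":0,"gripper":-0.2},{"wx":0,"wy":0,"wz":0,"tx":0,"ty":0,"tz":0,"gripper":-0.2},{"wx":0,"wy":0,"wz":0,"tx":0,"ty":0,"tz":0,"gripper":-0.2}]' 20; done
```

```text
time_s: 5.08
tool_pos: [0.4894, -0.3441, 0.0162]
tool_rot: [180.0, -0.0, 168.8]
force: [0.0, 0.8, -0.1]
grip_width: 0.0872
grasp_force: 0.0
time_s: 5.5
tool_pos: [0.49, -0.3451, 0.0181]
tool_rot: [-180.0, 0.2, 168.7]
force: [0.1, -0.0, -0.4]
grip_width: 0.0614
grasp_force: 0.0
time_s: 5.92
tool_pos: [0.4891, -0.3445, 0.0167]
tool_rot: [180.0, 0.0, 168.7]
force: [-0.0, 0.4, 2.6]
grip_width: 0.0437
grasp_force: 20.0
```

```bash
python3 -m creep '[{"wx":0,"wy":0,"wz":0,"tx":0,"ty":0,"tz":-10,"gripper":-0.2},{"wx":0,"wy":0,"wz":0,"tx":0,"ty":0,"tz":-30,"gripper":-0.2},{"wx":0,"wy":0,"wz":0,"tx":0,"ty":0,"tz":-60,"gripper":-0.2},{"wx":0,"wy":0,"wz":0,"tx":0,"ty":0,"tz":-90,"gripper":-0.2},{"wx":0,"wy":0,"wz":0,"tx":0,"ty":0,"tz":-100,"gripper":-0.2}]'
for i in 1 2 3; do python3 -m creep '[{"wx":0,"wy":0,"wz":0,"tx":5,"ty":24,"tz":0,"gripper":-0.2},{"wx":0,"wy":0,"wz":0,"tx":10,"ty":49,"tz":0,"gripper":-0.2},{"wx":0,"wy":0,"wz":0,"tx":16,"ty":74,"tz":0,"gripper":-0.2},{"wx":0,"wy":0,"wz":0,"tx":21,"ty":99,"tz":0,"gripper":-0.2},{"wx":0,"wy":0,"wz":0,"tx":26,"ty":124,"tz":0,"gripper":-0.2}]'|sed -n '1,2p;5,6p'; done
python3 -m creep '[{"wx":0,"wy":0,"wz":0,"tx":0,"ty":0,"tz":0,"gripper":-0.2},{"wx":0,"wy":0,"wz":0,"tx":0,"ty":0,"tz":30,"gripper":-0.2},{"wx":0,"wy":0,"wz":0,"tx":0,"ty":0,"tz":60,"gripper":-0.2},{"wx":0,"wy":0,"wz":0,"tx":0,"ty":0,"tz":80,"gripper":-0.2},{"wx":0,"wy":0,"wz":0,"tx":0,"ty":0,"tz":80,"gripper":-0.2}]'
python3 -c "
from h import *; o=get_obs(); print(o['tool_pos'],o['qpos'])
p,d,P=cam('wrist'); save('w5.png',p)
p,d,P=cam('top'); b=(np.hypot(P[...,0]-.485,P[...,1]-.04)<.14)&(abs(P[...,2]-.012)<.005)&(p.min(-1)>150); print(np.round(P[b].mean(0),4),P[b].min(0),P[b].max(0))
print(nets.place_of('board_top','top')[:1],nets.place_of('board_top','scene')[:1])"
```

```text
time_s: 6.33
tool_pos: [0.4903, -0.3462, 0.1206]
tool_rot: [-179.9, 0.3, 168.7]
force: [0.2, -1.6, -4.0]
grip_width: 0.0441
grasp_force: 20.0
time_s: 6.75
tool_pos: [0.4866, -0.2163, 0.1155]
grip_width: 0.0436
grasp_force: 20.0
time_s: 7.17
tool_pos: [0.4854, -0.0899, 0.1156]
grip_width: 0.0441
grasp_force: 20.0
time_s: 7.58
tool_pos: [0.4841, 0.0366, 0.1157]
grip_width: 0.0437
grasp_force: 20.0
time_s: 8.0
tool_pos: [0.4804, 0.0346, 0.0319]
tool_rot: [-179.7, -0.5, 168.7]
force: [-1.6, -0.2, -3.6]
grip_width: 0.0442
grasp_force: 20.0
[0.48040338 0.03457234 0.03187046] [-37.05062014  10.06175347  32.02931029 118.87980501  -6.49372549
  53.310587    77.2408878 ]
[ 0.496  -0.0007  0.0122] [ 0.36742245 -0.06693756  0.00705635] [0.60303142 0.09372328 0.01695341]
[] [{'point': [0.4844, 0.0411, 0.012], 'confidence': 0.82}]
```

View pics/w5.png

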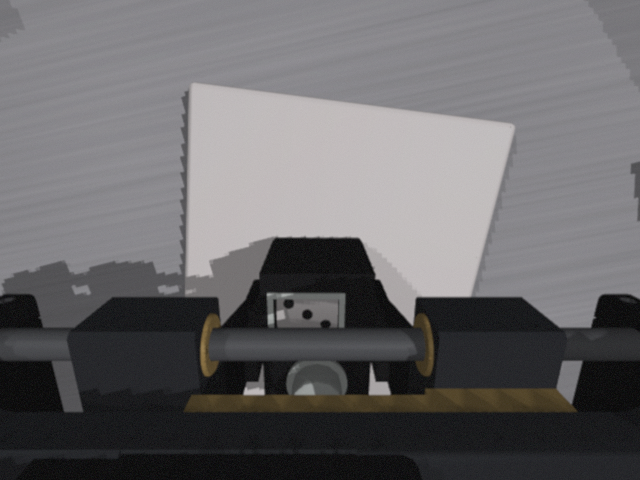

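The counter is held over the board. The window shows three dots on a diagonal: (288,302), (307,314) and (326,325). Lowering it now.

```bash
python3 -m creep '[{"wx":0,"wy":0,"wz":0,"tx":0,"ty":0,"tz":4,"gripper":-0.2},{"wx":0,"wy":0,"wz":0,"tx":0,"ty":0,"tz":7,"gripper":-0.2},{"wx":0,"wy":0,"wz":0,"tx":0,"ty":0,"tz":8,"gripper":-0.2},{"wx":0,"wy":0,"wz":0,"tx":0,"ty":0,"tz":8,"gripper":-0.2},{"wx":0,"wy":0,"wz":0,"tx":0,"ty":0,"tz":8,"gripper":-0.2}]'
python3 -m creep '[{"wx":0,"wy":0,"wz":0,"tx":0,"ty":0,"tz":1,"gripper":-0.2},{"wx":0,"wy":0,"wz":0,"tx":0,"ty":0,"tz":1,"gripper":-0.2}]'
```

```text
time_s: 8.62
tool_pos: [0.4853, 0.0356, 0.0287]
tool_rot: [180.0, 0.0, 168.7]
force: [-0.3, -0.1, -3.5]
grip_width: 0.0439
grasp_force: 20.0
time_s: 8.78
tool_pos: [0.4853, 0.0356, 0.0275]
tool_rot: [180.0, 0.0, 168.7]
force: [-1.2, 0.0, -4.8]
grip_width: 0.044
grasp_force: 20.0
```

```bash
python3 -m creep '[{"wx":0,"wy":0,"wz":0,"tx":0,"ty":0,"tz":1,"gripper":-0.2},{"wx":0,"wy":0,"wz":0,"tx":0,"ty":0,"tz":1,"gripper":-0.2}]'
python3 -m creep '[{"wx":0,"wy":0,"wz":0,"tx":0,"ty":0,"tz":1,"gripper":-0.2},{"wx":0,"wy":0,"wz":0,"tx":0,"ty":0,"tz":1,"gripper":-0.2}]'
```

```text
time_s: 8.95
tool_pos: [0.4852, 0.0355, 0.0264]
tool_rot: [-180.0, -0.0, 168.7]
force: [-0.7, -0.7, -4.9]
grip_width: 0.0437
grasp_force: 20.0
time_s: 9.12
tool_pos: [0.4854, 0.0355, 0.0256]
tool_rot: [180.0, 0.0, 168.7]
force: [-0.5, 0.1, -3.5]
grip_width: 0.0442
grasp_force: 20.0
```

```bash
python3 -m creep '[{"wx":0,"wy":0,"wz":0,"tx":0,"ty":0,"tz":1,"gripper":-0.2},{"wx":0,"wy":0,"wz":0,"tx":0,"ty":0,"tz":1,"gripper":-0.2}]'
for i in 1 2; do python3 -m creep '[{"wx":0,"wy":0,"wz":0,"tx":0,"ty":0,"tz":0,"gripper":0.2},{"wx":0,"wy":0,"wz":0,"tx":0,"ty":0,"tz":0,"gripper":0.5},{"wx":0,"wy":0,"wz":0,"tx":0,"ty":0,"tz":0,"gripper":0.8},{"wx":0,"wy":0,"wz":0,"tx":0,"ty":0,"tz":0,"gripper":0.8},{"wx":0,"wy":0,"wz":0,"tx":0,"ty":0,"tz":0,"gripper":0.8}]'; done
python3 -m creep '[{"wx":0,"wy":0,"wz":0,"tx":0,"ty":0,"tz":-20,"gripper":0.8},{"wx":0,"wy":0,"wz":0,"tx":0,"ty":0,"tz":-60,"gripper":0.8},{"wx":0,"wy":0,"wz":0,"tx":0,"ty":0,"tz":-100,"gripper":0},{"wx":0,"wy":0,"wz":0,"tx":0,"ty":0,"tz":-120,"gripper":-1},{"wx":0,"wy":0,"wz":0,"tx":0,"ty":0,"tz":-120,"gripper":-1}]'
python3 -m creep '[{"wx":0,"wy":0,"wz":0,"tx":0,"ty":0,"tz":0,"gripper":-1},{"wx":0,"wy":0,"wz":0,"tx":0,"ty":0,"tz":0,"gripper":-1},{"wx":0,"wy":0,"wz":0,"tx":0,"ty":0,"tz":0,"gripper":-1},{"wx":0,"wy":0,"wz":0,"tx":0,"ty":0,"tz":0,"gripper":-1}]'
python3 look.py w6.png 0.012 .4853 .0355; python3 -c "
import cv2; p=cv2.imread('pics/w6.png'); cv2.imwrite('pics/w6c.png',cv2.resize(p[120:340,180:460],None,fx=2.5,fy=2.5))"
```

```text
time_s: 9.28
tool_pos: [0.4855, 0.0356, 0.0256]
tool_rot: [180.0, -0.0, 168.7]
force: [-4.4, -1.2, 7.0]
grip_width: 0.044
grasp_force: 20.0
time_s: 9.7
tool_pos: [0.4854, 0.0356, 0.0246]
tool_rot: [180.0, 0.0, 168.7]
force: [0.7, -0.1, -0.4]
grip_width: 0.0693
grasp_force: 0.0
time_s: 10.12
tool_pos: [0.4853, 0.0355, 0.0245]
tool_rot: [180.0, 0.0, 168.7]
force: [0.5, -0.3, -0.5]
grip_width: 0.0767
grasp_force: 0.0
time_s: 10.53
tool_pos: [0.4888, 0.036, 0.1497]
tool_rot: [179.7, 0.5, 168.7]
force: [0.8, 0.4, 0.6]
grip_width: 0.0656
grasp_force: 0.0
time_s: 10.87
tool_pos: [0.4842, 0.0353, 0.1431]
tool_rot: [-179.9, -0.1, 168.7]
force: [-1.2, 0.7, 0.7]
grip_width: 0.0394
grasp_force: 0.0
rect c [0.487  0.0346] [0.0441 0.0629] 78.42723846435547 button [0.5024 0.0314 0.0747] ztop 0.061937719246849765 n 4233 600
yaw from button -11.586637211449844
TCP [0.4844 0.0353 0.1432] [-1.799e+02 -1.000e-01  1.687e+02] q [-39.   1.  32. 113.  -1.  67.  72.] t 10.9167
shift to centre [-2.900e+00 -1.000e-01  1.162e+02] to button [-18.6  -0.2  68.2]
```

View pics/w6c.png

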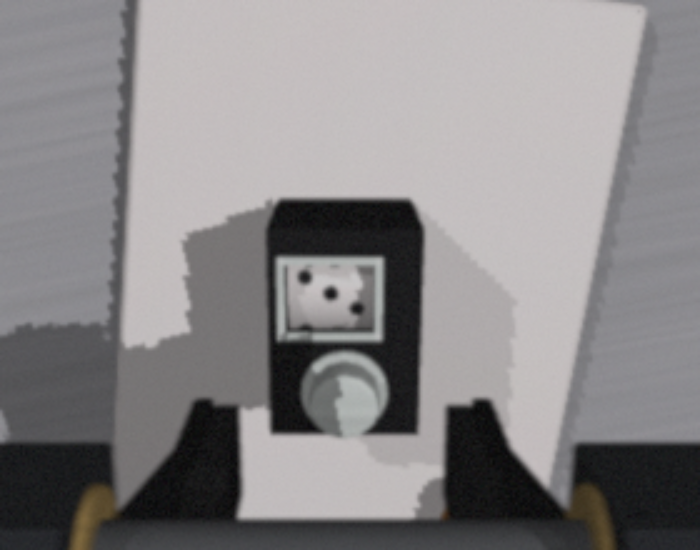

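The crop shows the counter upright on the board and released, with three dots on a diagonal in the window and the button at (345,393), so it needs two presses. Moving the shut fingers over the button.

```bash
python3 -m creep '[{"wx":0,"wy":0,"wz":0,"tx":-19,"ty":-0.5,"tz":0,"gripper":-1},{"wx":0,"wy":0,"wz":0,"tx":-19,"ty":-0.5,"tz":0,"gripper":-1},{"wx":0,"wy":0,"wz":0,"tx":-19,"ty":-0.5,"tz":0,"gripper":-1},{"wx":0,"wy":0,"wz":0,"tx":-19,"ty":-0.5,"tz":20,"gripper":-1},{"wx":0,"wy":0,"wz":0,"tx":-19,"ty":-0.5,"tz":30,"gripper":-1}]'
python3 -m creep '[{"wx":0,"wy":0,"wz":0,"tx":0,"ty":0,"tz":15,"gripper":-1},{"wx":0,"wy":0,"wz":0,"tx":0,"ty":0,"tz":28,"gripper":-1},{"wx":0,"wy":0,"wz":0,"tx":0,"ty":0,"tz":32,"gripper":-1},{"wx":0,"wy":0,"wz":0,"tx":0,"ty":0,"tz":32,"gripper":-1},{"wx":0,"wy":0,"wz":0,"tx":0,"ty":0,"tz":32,"gripper":-1}]'
python3 -c "
from h import *; print(get_obs()['tool_pos'],rel([.5035,.0313,.064]))"
```

```text
time_s: 11.33
tool_pos: [0.5025, 0.0314, 0.113]
tool_rot: [-180.0, -0.1, 168.7]
force: [-0.1, -0.4, -0.1]
grip_width: 0.0041
grasp_force: 0.0
time_s: 11.75
tool_pos: [0.5035, 0.0313, 0.0826]
tool_rot: [-180.0, -0.0, 168.7]
force: [0.1, -0.6, -0.1]
grip_width: 0.0006
grasp_force: 0.0
[0.50354224 0.0313371  0.08262663] [ 0.  -0.  18.6]
```

```bash
python3 -m creep '[{"wx":0,"wy":0,"wz":0,"tx":0,"ty":0,"tz":5,"gripper":-1},{"wx":0,"wy":0,"wz":0,"tx":0,"ty":0,"tz":10,"gripper":-1},{"wx":0,"wy":0,"wz":0,"tx":0,"ty":0,"tz":14,"gripper":-1},{"wx":0,"wy":0,"wz":0,"tx":0,"ty":0,"tz":17,"gripper":-1},{"wx":0,"wy":0,"wz":0,"tx":0,"ty":0,"tz":17,"gripper":-1}]'
python3 -m creep '[{"wx":0,"wy":0,"wz":0,"tx":0,"ty":0,"tz":1,"gripper":-1},{"wx":0,"wy":0,"wz":0,"tx":0,"ty":0,"tz":1,"gripper":-1}]'
python3 -m creep '[{"wx":0,"wy":0,"wz":0,"tx":0,"ty":0,"tz":1,"gripper":-1},{"wx":0,"wy":0,"wz":0,"tx":0,"ty":0,"tz":1,"gripper":-1}]'
```

```text
time_s: 12.17
tool_pos: [0.5042, 0.0314, 0.0654]
tool_rot: [180.0, 0.0, 168.7]
force: [0.9, 0.1, 2.9]
grip_width: 0.0008
grasp_force: 1.2
time_s: 12.33
tool_pos: [0.5042, 0.0314, 0.0647]
tool_rot: [180.0, 0.0, 168.7]
force: [1.4, 0.7, 2.6]
grip_width: 0.0007
grasp_force: 1.2
time_s: 12.5
tool_pos: [0.5042, 0.0314, 0.0644]
tool_rot: [180.0, 0.0, 168.7]
force: [-0.4, 0.9, 6.0]
grip_width: 0.0004
grasp_force: 3.4
```

```bash
python3 -m creep '[{"wx":0,"wy":0,"wz":0,"tx":0,"ty":0,"tz":-6,"gripper":-1},{"wx":0,"wy":0,"wz":0,"tx":0,"ty":0,"tz":-14,"gripper":-1},{"wx":0,"wy":0,"wz":0,"tx":0,"ty":0,"tz":-19,"gripper":-1},{"wx":0,"wy":0,"wz":0,"tx":0,"ty":0,"tz":-19,"gripper":-1},{"wx":0,"wy":0,"wz":0,"tx":0,"ty":0,"tz":-19,"gripper":-1}]'
python3 -c "
from h import *; p,d,P=cam('wrist'); cv2.imwrite('pics/w7.png',cv2.resize(p[200:400,200:440,::-1],None,fx=2.5,fy=2.5))"
```

```text
time_s: 12.92
tool_pos: [0.5036, 0.0313, 0.0827]
tool_rot: [180.0, -0.0, 168.7]
force: [-0.4, 0.4, 0.1]
grip_width: 0.0006
grasp_force: 0.0
```

View pics/w7.png

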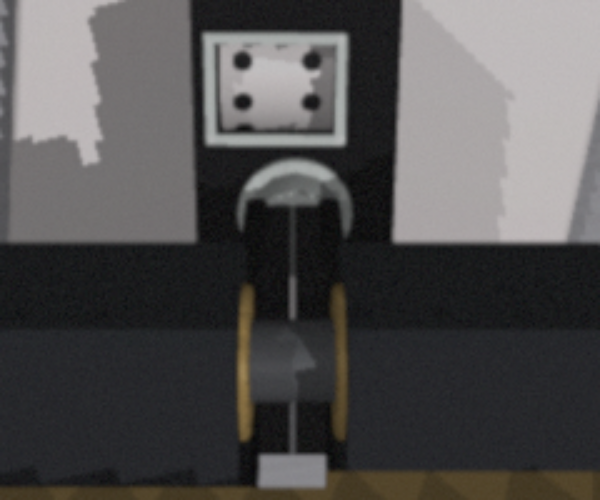

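The window now shows four dots, at (242,60), (311,60), (242,101) and (311,101). One more press gives five.

```bash
python3 -m creep '[{"wx":0,"wy":0,"wz":0,"tx":0,"ty":0,"tz":5,"gripper":-1},{"wx":0,"wy":0,"wz":0,"tx":0,"ty":0,"tz":10,"gripper":-1},{"wx":0,"wy":0,"wz":0,"tx":0,"ty":0,"tz":14,"gripper":-1},{"wx":0,"wy":0,"wz":0,"tx":0,"ty":0,"tz":17,"gripper":-1},{"wx":0,"wy":0,"wz":0,"tx":0,"ty":0,"tz":18,"gripper":-1}]'
python3 -m creep '[{"wx":0,"wy":0,"wz":0,"tx":0,"ty":0,"tz":1,"gripper":-1},{"wx":0,"wy":0,"wz":0,"tx":0,"ty":0,"tz":1,"gripper":-1},{"wx":0,"wy":0,"wz":0,"tx":0,"ty":0,"tz":1,"gripper":-1}]'
python3 -m creep '[{"wx":0,"wy":0,"wz":0,"tx":0,"ty":0,"tz":-6,"gripper":-1},{"wx":0,"wy":0,"wz":0,"tx":0,"ty":0,"tz":-14,"gripper":-1},{"wx":0,"wy":0,"wz":0,"tx":0,"ty":0,"tz":-20,"gripper":-1},{"wx":0,"wy":0,"wz":0,"tx":0,"ty":0,"tz":-20,"gripper":-1},{"wx":0,"wy":0,"wz":0,"tx":0,"ty":0,"tz":-20,"gripper":-1}]'
python3 -m creep '[{"wx":0,"wy":0,"wz":0,"tx":10,"ty":0,"tz":-30,"gripper":0},{"wx":0,"wy":0,"wz":0,"tx":19,"ty":0,"tz":-60,"gripper":1},{"wx":0,"wy":0,"wz":0,"tx":19,"ty":0,"tz":-70,"gripper":1},{"wx":0,"wy":0,"wz":0,"tx":19,"ty":0,"tz":-70,"gripper":1},{"wx":0,"wy":0,"wz":0,"tx":19,"ty":0,"tz":-70,"gripper":1}]'
python3 look.py w8.png 0.012 .4865 .035; python3 -c "
import cv2; p=cv2.imread('pics/w8.png'); cv2.imwrite('pics/w8c.png',cv2.resize(p[120:340,180:460],None,fx=2.5,fy=2.5))"
```

```text
time_s: 13.38
tool_pos: [0.5039, 0.0314, 0.0643]
tool_rot: [-180.0, -0.0, 168.7]
force: [-1.3, 0.5, 9.7]
grip_width: 0.0006
grasp_force: 4.4
time_s: 13.63
tool_pos: [0.5039, 0.0314, 0.0643]
tool_rot: [180.0, -0.0, 168.7]
force: [-1.6, -0.7, 9.8]
grip_width: 0.001
grasp_force: 4.7
time_s: 14.05
tool_pos: [0.5038, 0.0314, 0.0838]
tool_rot: [180.0, 0.0, 168.7]
force: [0.4, -0.3, -0.1]
grip_width: 0.0003
grasp_force: 0.0
time_s: 14.47
tool_pos: [0.4853, 0.0352, 0.1532]
tool_rot: [180.0, 0.0, 168.7]
force: [0.1, -0.5, -1.0]
grip_width: 0.0259
grasp_force: 0.0
rect c [0.4866 0.0346] [0.0441 0.0622] 78.28140258789062 button [0.5024 0.0314 0.0746] ztop 0.06191979275748266 n 3939 562
yaw from button -11.37772701586725
TCP [0.4846 0.035  0.1524] [-1.800e+02 -1.000e-01  1.687e+02] q [-40.   0.  33. 112.  -0.  68.  72.] t 14.5167
shift to centre [-2.200e+00  1.000e-01  1.254e+02] to button [-18.2   0.   77.4]
```

View pics/w8c.png

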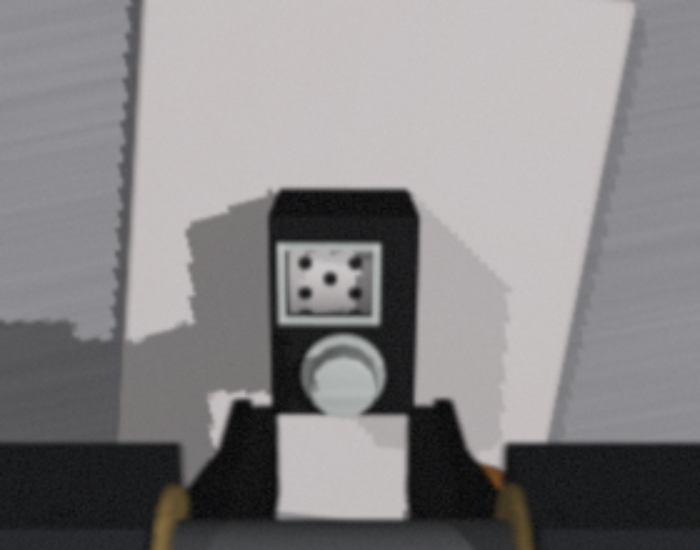

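Five dots show, at (305,262), (355,262), (329,278), (305,294) and (355,293), and the button is up. I'll turn the tool 90° to take the counter by its ends.

```bash
for i in 1 2 3; do python3 -m creep '[{"wx":0,"wy":0,"wz":6,"tx":0,"ty":0,"tz":0,"gripper":1},{"wx":0,"wy":0,"wz":12,"tx":0,"ty":0,"tz":0,"gripper":1},{"wx":0,"wy":0,"wz":18,"tx":0,"ty":0,"tz":0,"gripper":1},{"wx":0,"wy":0,"wz":24,"tx":0,"ty":0,"tz":0,"gripper":1},{"wx":0,"wy":0,"wz":30,"tx":0,"ty":0,"tz":0,"gripper":1}]'|sed -n '2,3p;5p'; done
python3 -m creep '[{"wx":0,"wy":0,"wz":0,"tx":0,"ty":0,"tz":0,"gripper":1},{"wx":0,"wy":0,"wz":0,"tx":0,"ty":0,"tz":0,"gripper":1},{"wx":0,"wy":0,"wz":0,"tx":0,"ty":0,"tz":0,"gripper":1}]'
python3 look.py w9.png 0.012 .4865 .035
```

```text
tool_pos: [0.4841, 0.0347, 0.1514]
tool_rot: [-179.8, -0.1, 138.4]
grip_width: 0.0632
tool_pos: [0.4841, 0.0346, 0.1514]
tool_rot: [-179.8, 0.0, 108.4]
grip_width: 0.0862
tool_pos: [0.4841, 0.0346, 0.1514]
tool_rot: [-179.8, 0.1, 78.4]
grip_width: 0.0869
time_s: 16.02
tool_pos: [0.4847, 0.0348, 0.1525]
tool_rot: [-179.9, 0.1, 78.9]
force: [0.3, 0.3, 0.5]
grip_width: 0.0871
grasp_force: 0.0
rect c [0.4869 0.0347] [0.045  0.0621] 78.64688873291016 button [0.5036 0.0324 0.0747] ztop 0.06204525441623068 n 4028 595
yaw from button -7.9585533689250765
TCP [0.4848 0.0349 0.1528] [-179.9    0.    78.8] q [-40.   0.  33. 112.  -0.  68. -18.] t 16.0667
shift to centre [  0.4   2.2 125.8] to button [ 1.3 19.  77.8]
```

```bash
python3 -m creep '[{"wx":0,"wy":0,"wz":0,"tx":0.5,"ty":2,"tz":35,"gripper":1},{"wx":0,"wy":0,"wz":0,"tx":0.5,"ty":2,"tz":70,"gripper":1},{"wx":0,"wy":0,"wz":0,"tx":0.5,"ty":2,"tz":100,"gripper":1},{"wx":0,"wy":0,"wz":0,"tx":0.5,"ty":2,"tz":118,"gripper":1},{"wx":0,"wy":0,"wz":0,"tx":0.5,"ty":2,"tz":126,"gripper":1}]'
python3 -m creep '[{"wx":0,"wy":0,"wz":0,"tx":0,"ty":0,"tz":0,"gripper":0.6},{"wx":0,"wy":0,"wz":0,"tx":0,"ty":0,"tz":0,"gripper":0.2},{"wx":0,"wy":0,"wz":0,"tx":0,"ty":0,"tz":0,"gripper":0.2},{"wx":0,"wy":0,"wz":0,"tx":0,"ty":0,"tz":0,"gripper":0.2},{"wx":0,"wy":0,"wz":0,"tx":0,"ty":0,"tz":0,"gripper":0.2}]' 25
python3 -m creep '[{"wx":0,"wy":0,"wz":0,"tx":0,"ty":0,"tz":0,"gripper":0.2},{"wx":0,"wy":0,"wz":0,"tx":0,"ty":0,"tz":0,"gripper":0.2},{"wx":0,"wy":0,"wz":0,"tx":0,"ty":0,"tz":0,"gripper":0.2}]'
```

```text
time_s: 16.48
tool_pos: [0.4848, 0.0347, 0.0246]
tool_rot: [-179.7, 0.2, 78.8]
force: [-0.1, -0.4, -0.0]
grip_width: 0.087
grasp_force: 0.0
time_s: 16.9
tool_pos: [0.4882, 0.0354, 0.0288]
tool_rot: [179.9, -0.1, 78.7]
force: [2.5, -0.5, 8.2]
grip_width: 0.0615
grasp_force: 25.5
time_s: 17.15
tool_pos: [0.4882, 0.0354, 0.0288]
tool_rot: [179.9, -0.1, 78.7]
force: [-2.2, -0.1, 6.0]
grip_width: 0.0619
grasp_force: 25.0
```

```bash
python3 -m creep '[{"wx":0,"wy":0,"wz":0,"tx":0,"ty":0,"tz":-10,"gripper":0.2},{"wx":0,"wy":0,"wz":0,"tx":0,"ty":0,"tz":-30,"gripper":0.2},{"wx":0,"wy":0,"wz":0,"tx":0,"ty":0,"tz":-60,"gripper":0.2},{"wx":0,"wy":0,"wz":0,"tx":0,"ty":0,"tz":-90,"gripper":0.2},{"wx":0,"wy":0,"wz":0,"tx":0,"ty":0,"tz":-110,"gripper":0.2}]'
for i in 1 2; do python3 -m creep '[{"wx":0,"wy":0,"wz":0,"tx":25,"ty":-3,"tz":0,"gripper":0.2},{"wx":0,"wy":0,"wz":0,"tx":50,"ty":-6,"tz":0,"gripper":0.2},{"wx":0,"wy":0,"wz":0,"tx":75,"ty":-9,"tz":0,"gripper":0.2},{"wx":0,"wy":0,"wz":0,"tx":102,"ty":-12,"tz":0,"gripper":0.2},{"wx":0,"wy":0,"wz":0,"tx":127,"ty":-14,"tz":0,"gripper":0.2}]'|sed -n '2p;5,6p'; done
python3 -m creep '[{"wx":0,"wy":0,"wz":-5,"tx":0,"ty":0,"tz":0,"gripper":0.2},{"wx":0,"wy":0,"wz":-11,"tx":0,"ty":0,"tz":0,"gripper":0.2},{"wx":0,"wy":0,"wz":-17,"tx":0,"ty":0,"tz":0,"gripper":0.2},{"wx":0,"wy":0,"wz":-21,"tx":0,"ty":0,"tz":0,"gripper":0.2},{"wx":0,"wy":0,"wz":-21,"tx":0,"ty":0,"tz":0,"gripper":0.2}]'
python3 -m creep '[{"wx":0,"wy":0,"wz":0,"tx":0,"ty":0,"tz":0,"gripper":0.2},{"wx":0,"wy":0,"wz":0,"tx":0,"ty":0,"tz":0,"gripper":0.2},{"wx":0,"wy":0,"wz":0,"tx":0,"ty":0,"tz":0,"gripper":0.2}]'
python3 - <<'E'
from h import *
p,d,P=cam('wrist'); save('w10.png',p); o=get_obs(); print(o['tool_pos'],o['tool_rot'],o['qpos'])
z=P[...,2]; n=(np.hypot(P[...,0]-.51,P[...,1]-.289)<.16)&(d>0)
for nm,m in (('plate',n&(abs(z-.053)<.006)&(P[...,1]<.29)),('rim',n&(abs(z-.065)<.005)&(P[...,1]>.3)),('top',n&(z>.12)&(z<.19))):
    if m.sum()>20: print(nm,m.sum(),cv2.minAreaRect(P[m][:,:2].astype(np.float32)),P[m].mean(0))
for r in nets.place_of('bay_center','wrist')[:1]+nets.place_of('bay_center','scene')[:1]: print(r)
E
```

```text
time_s: 17.57
tool_pos: [0.4875, 0.0348, 0.1401]
tool_rot: [179.9, -0.0, 78.7]
force: [0.8, 0.4, -3.9]
grip_width: 0.0616
grasp_force: 25.0
tool_pos: [0.4974, 0.1636, 0.1375]
grip_width: 0.0618
grasp_force: 25.0
tool_pos: [0.5085, 0.2908, 0.1372]
grip_width: 0.0617
grasp_force: 25.0
time_s: 18.82
tool_pos: [0.5087, 0.2892, 0.1371]
tool_rot: [-179.9, 0.1, 99.8]
force: [0.4, -0.4, -3.6]
grip_width: 0.0619
grasp_force: 25.0
time_s: 19.07
tool_pos: [0.5093, 0.2895, 0.1375]
tool_rot: [-180.0, 0.0, 99.6]
force: [-1.2, -0.0, -4.2]
grip_width: 0.0618
grasp_force: 25.0
[0.50936922 0.28958527 0.1375594 ] [-1.79995667e+02  4.87658480e-03  9.96585540e+01] [-50.6034044   14.19882412  21.32427771  99.49702741  -5.54339999
  67.34211291 -18.074214  ]
plate 211 ((0.515315592288971, 0.25998687744140625), (0.15035435557365417, 0.0035188051406294107), 9.448126792907715) [0.52162342 0.26154626 0.05159012]
rim 15941 ((0.49665728211402893, 0.37174853682518005), (0.17697030305862427, 0.10853812843561172), 9.324017524719238) [0.49561203 0.37836435 0.06473445]
top 17615 ((0.5086232423782349, 0.28921371698379517), (0.08961537480354309, 0.045313816517591476), 9.39796257019043) [0.50687025 0.29848757 0.16519535]
{'point': [0.5084, 0.2895, 0.0023], 'confidence': 0.64}
{'point': [0.5059, 0.2891, 0.0047], 'confidence': 0.58}
```

View pics/w10.png

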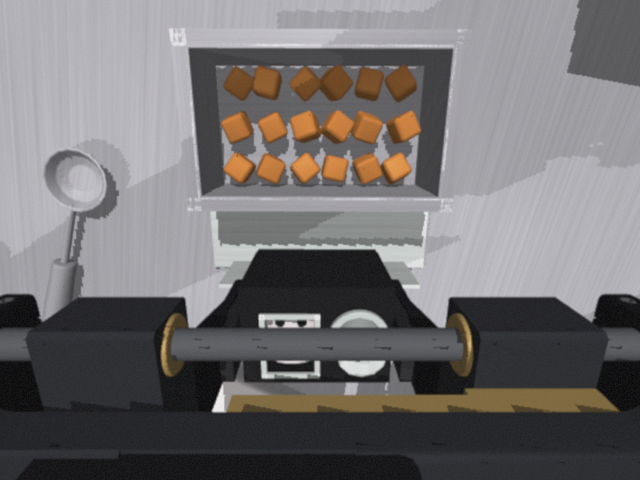

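The wrist view shows the held counter centred over the lane, window at (290,345) and button at (360,345), with the pan rim above it at row 205. Both the cross offset (under 1 mm) and the angle (within 0.3°) match, so I'll lower it.

```bash
python3 -m creep '[{"wx":0,"wy":0,"wz":0,"tx":0,"ty":0,"tz":20,"gripper":0.2},{"wx":0,"wy":0,"wz":0,"tx":0,"ty":0,"tz":45,"gripper":0.2},{"wx":0,"wy":0,"wz":0,"tx":0,"ty":0,"tz":65,"gripper":0.2},{"wx":0,"wy":0,"wz":0,"tx":0,"ty":0,"tz":80,"gripper":0.2},{"wx":0,"wy":0,"wz":0,"tx":0,"ty":0,"tz":90,"gripper":0.2}]'
python3 -m creep '[{"wx":0,"wy":0,"wz":0,"tx":0,"ty":0,"tz":9,"gripper":0.2},{"wx":0,"wy":0,"wz":0,"tx":0,"ty":0,"tz":16,"gripper":0.2},{"wx":0,"wy":0,"wz":0,"tx":0,"ty":0,"tz":21,"gripper":0.2},{"wx":0,"wy":0,"wz":0,"tx":0,"ty":0,"tz":24,"gripper":0.2},{"wx":0,"wy":0,"wz":0,"tx":0,"ty":0,"tz":24,"gripper":0.2}]'
for i in 1 2; do python3 -m creep '[{"wx":0,"wy":0,"wz":0,"tx":0,"ty":0,"tz":1,"gripper":0.2},{"wx":0,"wy":0,"wz":0,"tx":0,"ty":0,"tz":1,"gripper":0.2},{"wx":0,"wy":0,"wz":0,"tx":0,"ty":0,"tz":1,"gripper":0.2}]'; done
```

```text
time_s: 19.63
tool_pos: [0.5084, 0.2891, 0.0456]
tool_rot: [-179.9, 0.1, 99.7]
force: [0.1, 0.6, -4.3]
grip_width: 0.0618
grasp_force: 25.0
time_s: 20.05
tool_pos: [0.5094, 0.2897, 0.0234]
tool_rot: [-180.0, 0.0, 99.7]
force: [0.1, 0.2, -3.7]
grip_width: 0.0616
grasp_force: 25.0
time_s: 20.3
tool_pos: [0.5098, 0.2899, 0.0232]
tool_rot: [179.9, -0.0, 99.7]
force: [-0.4, 1.4, -3.5]
grip_width: 0.0617
grasp_force: 25.0
time_s: 20.55
tool_pos: [0.5095, 0.2898, 0.0217]
tool_rot: [180.0, -0.0, 99.7]
force: [0.1, 0.1, -3.8]
grip_width: 0.062
grasp_force: 25.0
```

```bash
for i in 1 2; do python3 -m creep '[{"wx":0,"wy":0,"wz":0,"tx":0,"ty":0,"tz":1,"gripper":0.2},{"wx":0,"wy":0,"wz":0,"tx":0,"ty":0,"tz":1,"gripper":0.2},{"wx":0,"wy":0,"wz":0,"tx":0,"ty":0,"tz":1,"gripper":0.2}]'; done
```

```text
time_s: 20.8
tool_pos: [0.5094, 0.2896, 0.0205]
tool_rot: [-180.0, 0.0, 99.7]
force: [-0.0, 1.2, -4.2]
grip_width: 0.0617
grasp_force: 25.0
time_s: 21.05
tool_pos: [0.5096, 0.2898, 0.0199]
tool_rot: [180.0, -0.0, 99.7]
force: [-0.6, -0.3, -0.9]
grip_width: 0.062
grasp_force: 25.0
```

Contact: the weight has come off the wrist. Now I'll open and retreat straight up.

```bash
python3 -m creep '[{"wx":0,"wy":0,"wz":0,"tx":0,"ty":0,"tz":0,"gripper":0.6},{"wx":0,"wy":0,"wz":0,"tx":0,"ty":0,"tz":0,"gripper":1},{"wx":0,"wy":0,"wz":0,"tx":0,"ty":0,"tz":0,"gripper":1},{"wx":0,"wy":0,"wz":0,"tx":0,"ty":0,"tz":0,"gripper":1},{"wx":0,"wy":0,"wz":0,"tx":0,"ty":0,"tz":0,"gripper":1}]'
python3 -m creep '[{"wx":0,"wy":0,"wz":0,"tx":0,"ty":0,"tz":0,"gripper":1},{"wx":0,"wy":0,"wz":0,"tx":0,"ty":0,"tz":0,"gripper":1},{"wx":0,"wy":0,"wz":0,"tx":0,"ty":0,"tz":0,"gripper":1}]'
python3 -m creep '[{"wx":0,"wy":0,"wz":0,"tx":0,"ty":0,"tz":-15,"gripper":1},{"wx":0,"wy":0,"wz":0,"tx":0,"ty":0,"tz":-45,"gripper":1},{"wx":0,"wy":0,"wz":0,"tx":0,"ty":0,"tz":-80,"gripper":1},{"wx":0,"wy":0,"wz":0,"tx":0,"ty":0,"tz":-120,"gripper":1},{"wx":0,"wy":0,"wz":0,"tx":0,"ty":0,"tz":-140,"gripper":1}]'
python3 -m creep '[{"wx":0,"wy":0,"wz":0,"tx":0,"ty":0,"tz":0,"gripper":1},{"wx":0,"wy":0,"wz":0,"tx":0,"ty":0,"tz":0,"gripper":1},{"wx":0,"wy":0,"wz":0,"tx":0,"ty":0,"tz":0,"gripper":1}]'
python3 look.py w11.png 0.003 .5094 .2896; python3 -c "
import cv2; p=cv2.imread('pics/w11.png'); cv2.imwrite('pics/w11c.png',cv2.resize(p[100:340,160:480],None,fx=2.4,fy=2.4))"
```

```text
time_s: 21.47
tool_pos: [0.5097, 0.2899, 0.0198]
tool_rot: [180.0, -0.0, 99.7]
force: [-0.5, -0.4, 0.2]
grip_width: 0.0837
grasp_force: 0.0
time_s: 21.72
tool_pos: [0.5095, 0.2897, 0.0196]
tool_rot: [180.0, -0.0, 99.7]
force: [-0.1, -0.5, -0.6]
grip_width: 0.0865
grasp_force: 0.0
time_s: 22.13
tool_pos: [0.5113, 0.2905, 0.1645]
tool_rot: [179.7, -0.2, 99.7]
force: [1.1, 0.5, 1.2]
grip_width: 0.0869
grasp_force: 0.0
time_s: 22.38
tool_pos: [0.5088, 0.2894, 0.1587]
tool_rot: [-179.9, 0.0, 99.7]
force: [0.0, 0.0, -0.3]
grip_width: 0.0872
grasp_force: 0.0
rect c [0.5086 0.2932] [0.0693 0.0716] 9.899621963500977 button [0.5106 0.3132 0.0653] ztop 0.05297531505556255 n 4282 1650
yaw from button 84.2253210867108
TCP [0.5085 0.2892 0.1581] [-1.799e+02  1.000e-01  9.970e+01] q [-51.  13.  22.  98.  -5.  70. -18.] t 22.4333
shift to centre [  4.1   1.  140.1] to button [23.4  6.3 92. ]
```

View pics/w11c.png

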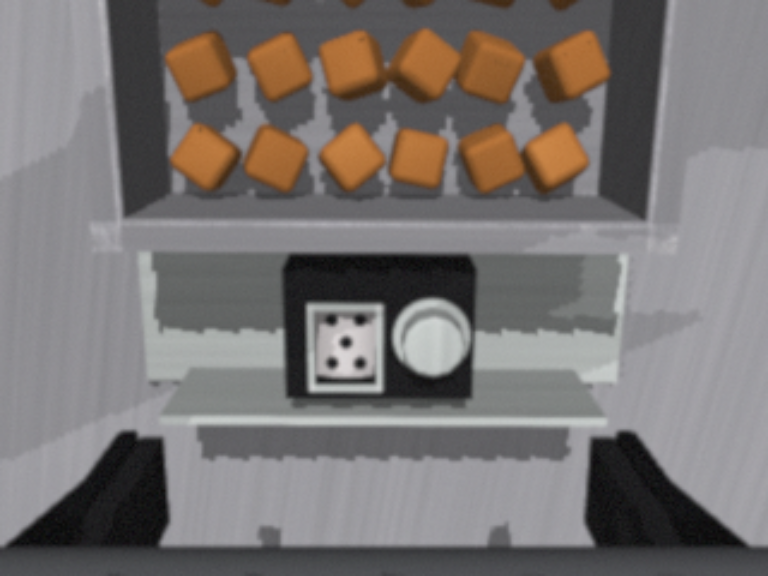

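The counter stands upright in the bay, centred at about (380,330) in the crop and in line. It shows five dots, the button is up at (432,340), and the gripper is clear of it.

```bash
python3 -c "
from cell import env; print(env.sign_off())"
```

```text
the job is handed in; nothing more can be done
None
```

The counter stands upright and released in the middle of the bay, in line with it, showing five dots with the button up; the job is handed in, but sign-off returned no verdict.

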